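# Slide the dish blank home under the hold-down spring of the carving jig

### The arm

A 6-joint arm with a two-finger parallel gripper is mounted at the origin on a cart in front of the work surface, level with it; the furniture and walls round the work are solid. World frame = base frame: x ahead of the robot, y to its left, z up, the work surface at z = 0. Lengths are in mm, angles in rad, forces in N, time in s.
With the tool pointing down it reaches from about 400 to 925 mm from the base axis. Payload 3.4 kg.
Tool frame: the origin (TCP) lies between the finger pads; the fingertips stand robot.tip_reach ahead of it and the grasp point (between the pads) lies 11 mm behind it (robot.tip_reach is the distance from the TCP to the fingertips, in mm); z points along the fingers, y is the line along which they close (so a half turn about z gives the same grasp; the last joint's range is limited). The gripper opens to 85 mm and grips with 20 to 120 N. Pads are 22 mm wide; open, the fingers measure 114 mm over their backs; the gripper's body (76 mm by 85 mm) begins 54 mm behind the grasp point. The pads swing forward as they close: fully open they stand 13 mm farther back than shut.
Start: joints at [-1.21, 0.307, 1.506, -0, 1.328, -0.073], TCP at [242.184, -521.515, 239.305] pointing down, gripper open.
Joint ranges: [-3.12, 3.12], [-1.05, 2.28], [0.14, 2.33], [-1.42, 4.57], [0.1, 2.73], [-2.68, 2.68]. Speed limits (rad/s): [2.57, 2.57, 3.14, 3.14, 3.14, 3.14].

### API

Orientations are given as [roll, pitch, yaw] about the fixed x, y, z axes, in that order (R = Rz(yaw) Ry(pitch) Rx(roll)).
In Python, from rig import sense, imaging, ticket, robot gives the robot as it stands.
- The arm moves only by the tool drive_effector, called after "Call:" as a command line: name --argument value ..., lists and objects as JSON in quotes. Schema: {"type":"object","properties":{"steps":{"type":"string"},"jaw":{"type":"number"},"grip_n":{"type":"number"},"only":{"type":"string"},"quiet":{"type":"boolean"},"lines":{"type":"string"}},"required":["steps"],"additionalProperties":false}. steps is a string of 1 to 5 rows, parted by a bar, with the numbers parted by spaces; each row has 6 numbers: dx, dy, dz in shares of 250 mm (1.0 is 250 mm), then a rotation vector rx, ry, rz in parts of the range, where 1.0 means 2 pi rad; each row is the pose to reach, as a shift and turn from the pose commanded when the call began, along the tool's axes at that moment; what a row does not reach only later rows make up. A row lasts 1/12 s, in which the tool goes at most 41.7 mm and 0.125 rad, less where a joint would pass 70% of its speed; a pose out of reach is approached as far as the arm can. jaw is the finger opening in mm, set as the call begins (left out keeps the last). The fingers move at their own pace and stop on an object; grip_n is the grip in N (left out, the last holds). Time passes only in rows, so rows that do not move let the fingers close. The tool returns the time, the measured TCP pose, the force, the opening and the grip force at its end. only (a regular expression) keeps the lines of the reply that match it, lines (a string "A,B") keeps lines A to B, and quiet returns only ok. No shift or turn number may pass 1 either way. Input that does not fit is refused with a message, and nothing moves.
- sense(): the state, without advancing time (a new reading comes with each control period).
- imaging.snapshot(name): name is "side" or "top" or "wrist"; returns (picture, depth): 384x512x3 uint8, red, green, blue; 384x512 float32, mm along the optical axis (not along the pixel's ray), 0 where there is no reading.
- imaging.camera_info(name): a dict with "camera_matrix" (3x3 intrinsics, pixels), "dist_coeffs" ([k1, k2, p1, p2, k3] as OpenCV has them; the pictures are not rectified), "xyz" and "orientation" of the camera in the world. Camera axes: x right, y up, looking along -z (the intrinsics and any distortion apply to the point x, -y, -z); pixel columns grow to the right and rows downward; lengths in mm; the calibration is good to about 2 mm. A picture is of the moment at which its call begins: read the wrist's pose just before it. camera_info takes no time and is no camera call; for the wrist camera it gives the pose at the moment of the call.
- ticket.close_job(): hands the job in; it is judged then, once.
The state is a dict: "time_s": time; "joints": joint angles; "qvel": joint speeds; "tau": joint torques, N m; "ee_pos": TCP position; "ee_rot": TCP orientation; "contact_force": force on the tool from outside, world axes, zero at the start; "moment": the same for the moment, N m; "finger_gap": finger opening in mm; "grasp_force": force on a finger pad.
Only numpy, scipy, OpenCV 4.12 (cv2) and the standard library are available. Lean on these libraries where they do the work, as an engineer would, in place of code of your own. Each camera call takes 0.05 s, during which the arm holds its last target. There are 200 camera calls.

### The job

Load the wooden dish blank into the carving jig: with the fingertips (its hollow gives them a hold) press the blank down hard against the kick-up strip below it and slide it, pressed down, under the bridge and the drag spring until its nose is fully home against the end stop and it lies flat. Then push the small wooden turn-button on the right-hand rail squarely across behind the blank's tail, and leave the jig clear. Only press and push the blank, never lift it, and leave the offcut block, the bench brush and the mallet where they are.

Things in the scene. Friction and masses are not known exactly. Their poses are not given: they have to be found in the camera images.
- jig: Wooden carving jig fixed to the bench, 290 x 136 mm; its running surface (bed) is 20 mm above the bench. Origin: bench top, mid channel; x = sliding direction, away from the robot (turned up to 0.3 rad), y left, z up. Two rails, 16 wide, 12 high above the bed, inner faces at y = +-42, x = -150 to 105, form the channel. (mm)
- blank: The work: loose pale wooden block 160 (x) x 80 x 26 mm, 0.17 to 0.29 kg, in the channel, tail on the bed, nose (+x) lifted about 13 mm, so pitched nose-up 0.08 rad. Origin: centre of underside, z up. Its pocket, x = -44 to +12, y = -26 to +26, 12 deep, open on top, has its floor 14 mm above the underside. Home: flat on the bed, origin at jig x = 25 mm.
- bridge_mouth (a point): Point on the bed, mid channel, below the near edge of the wooden bridge bar that crosses the channel (jig x = 48 to 60 mm). The bar's underside is 31 mm, its top 47 mm above the bed: the lifted nose runs against it, the pressed-down blank passes under.
- stop_face (a point): Point on the bed, mid channel, at the foot of the end stop's face (jig x = 105 mm). The stop is 32 mm high above the bed.
- kick_strip (a joint): Hinge of the steel kick-up strip in the bed, 24 mm wide, root at jig x = -37, tip at x = 28 mm. 0 = up, tip 13 mm above the bed; 0.2 rad = pressed flush. The tip lifts with about 3.5 N when up, 5.5 N when flush: 8 to 15 N pressed down in the pocket lays the blank flat; the bed below is rigid. Once the blank is home the drag spring holds it flat.
- drag_leaf (a joint): Hinge of the drag spring: a steel leaf 44 mm wide clamped on the end stop (hinge at jig x = 110), sloping down towards the robot to a bend at x = 77 mm, 22 mm above the bed when free, with an upturned lead-in lip to x = 62. 0 = free; about 0.1 rad when it bears, with about 13 N, on the 26 mm thick blank under it. Wood and spring are waxed; pushing the blank under takes 10 to 25 N.
- turn_button (a joint): Pivot of the turn-button, a dark wooden bar 14 wide, 14 high (32 to 46 mm above the bench), reaching 53 mm from its pivot on the right-hand rail. 0 = along the rail, towards the robot (jig -x); negative = swung outwards (jig -y); 1.57 rad = squarely across the channel, its limit. Stays where left, about 1 N at the tip. Clears the blank's tail by 5 mm when the blank is home.
- button_pivot (a point): Centre of the turn-button's pivot on top of the right-hand rail (jig x = -67, y = -50, z = 32 mm).
- button_tip (a point): Point near the turn-button's free end, 46 mm from its pivot, at half its height.
- block: Bystander: loose wooden offcut block 45 x 80 x 30 mm to the right of the jig. Origin: centre of its underside.
- brush: Bystander: loose bench brush 31 x 207 x 46 mm, bristles up, to the left of the jig. Origin: centre of its underside.
- mallet: Bystander: loose carver's mallet 71 x 254 x 70 mm beyond the jig. Origin: centre of its underside.

How it is judged:
By the outcome, as a careful person would: the job done as asked, in the order asked, and still so for the second after the job is handed in, with the robot touching nothing.
It also fails if it takes over 54 s, if anything falls off the work surface, if the arm or the gripper's body presses on something with over 40 N, if the wrist force passes 120 N, or if a joint passes its speed limit or range.

## Working session

There is one attempt and no reset: what is moved stays moved. The work goes in short steps, Python scripts to look and compute and a tool call to move; the robot and the scene stay as the last step left them, time stands still between calls to the robot, and variables do not carry over. Pictures are saved under pics/ and viewed, at most 10 in all, crops included, and the job is handed in when it is done.

```bash
ls; mkdir -p pics; python3 - <<'E'
from rig import sense, imaging, ticket, robot
import cv2,numpy as np
s=sense();print(s);print(robot.tip_reach)
for n in ("top","side"):
    i=imaging.camera_info(n);print(n,i)
    p,d=imaging.snapshot(n);cv2.imwrite(f"pics/{n}0.png",p[...,::-1]);np.savez(f"{n}0.npz",p=p,d=d)
E
```

```text
pics
{'time_s': 0.0, 'joints': array([-1.20951058e+00,  3.07565625e-01,  1.50768700e+00,  3.84500580e-05,
        1.32840226e+00, -7.35043347e-02]), 'qvel': array([-0.00108047, -0.00017823,  0.00199871, -0.00128803, -0.00129807,
        0.00032109]), 'tau': array([-4.02674868e-04, -4.57549810e+01, -2.51918060e+01,  2.04545709e-04,
        1.33392995e-02, -2.73738664e-06]), 'ee_pos': array([ 241.94480743, -520.85965103,  238.3801206 ]), 'ee_rot': array([-3.13953874e+00, -1.88652195e-04,  4.34780622e-01]), 'contact_force': array([ 0.92773646, -0.43943388, -0.25666946]), 'moment': array([0.02580254, 0.03821441, 0.01110338]), 'grasp_force': 0.0, 'finger_gap': 85.21468963234307}
8.0
top {'camera_matrix': array([[482.4942154 ,   0.        , 254.00090622],
       [  0.        , 482.4942154 , 196.66705286],
       [  0.        ,   0.        ,   1.        ]]), 'dist_coeffs': array([0.05642781, 0.        , 0.        , 0.        , 0.        ]), 'xyz': array([542.54049406,  31.30885314, 976.05949167]), 'orientation': array([ 0.08878305, -0.00596002, -1.56608671])}
side {'camera_matrix': array([[434.89085696,   0.        , 262.64417409],
       [  0.        , 434.89085696, 181.0820031 ],
       [  0.        ,   0.        ,   1.        ]]), 'dist_coeffs': array([0.01209137, 0.        , 0.        , 0.        , 0.        ]), 'xyz': array([ 295.04360334, -508.28418045,  636.89719436]), 'orientation': array([ 0.85045938,  0.00827785, -0.59687523])}
```

View pics/top0.png

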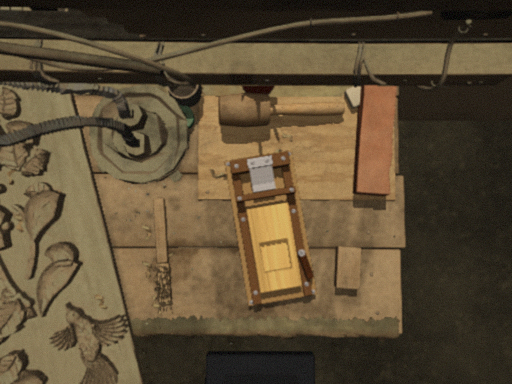

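View pics/side0.png

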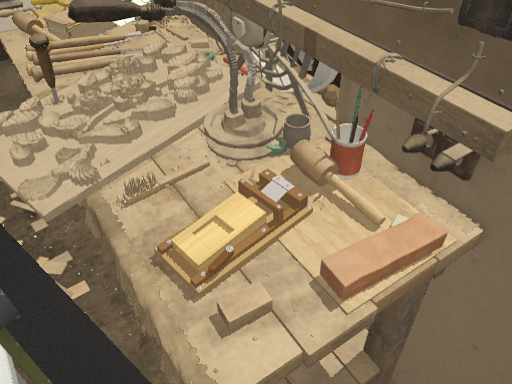

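Top: jig from about (276,300) near to (260,155) far, blank pocket about (275,255), button from pivot (302,253) to about (311,278), swung a bit outwards. Side view agrees. Block is at (348,268), brush at (162,255) and mallet at (270,108).

```bash
cat > h.py <<'E'
import numpy as np,cv2
from scipy.spatial.transform import Rotation as R
from rig import sense, imaging
def Rm(o): return R.from_euler('xyz',o).as_matrix()
def cast(info,px,z):
    """pixels -> world points on plane z"""
    u=cv2.undistortPoints(np.float32(px).reshape(-1,1,2),info["camera_matrix"],info["dist_coeffs"])[:,0]
    v=np.c_[u[:,0],-u[:,1],-np.ones(len(u))]@Rm(info["orientation"]).T
    return info["xyz"]+v*((z-info["xyz"][2])/v[:,2])[:,None]
def proj(info,P):
    c=(np.atleast_2d(P)-info["xyz"])@Rm(info["orientation"])
    c=c*[1,-1,-1]
    return cv2.projectPoints(c,np.zeros(3),np.zeros(3),info["camera_matrix"],info["dist_coeffs"])[0][:,0]
def cloud(info,d):
    v,u=np.mgrid[:d.shape[0],:d.shape[1]]
    n=cv2.undistortPoints(np.float32(np.c_[u.ravel(),v.ravel()]).reshape(-1,1,2),info["camera_matrix"],info["dist_coeffs"])[:,0]
    z=d.ravel()[:,None]
    return (np.c_[n[:,0],-n[:,1],-np.ones(len(n))]*z@Rm(info["orientation"]).T+info["xyz"]).reshape(*d.shape,3)
E
python3 - <<'E'
from h import *
i=imaging.camera_info("top");f=np.load("top0.npz");p=f["p"];W=cloud(i,f["d"])
hsv=cv2.cvtColor(p,cv2.COLOR_RGB2HSV)
roi=np.zeros(p.shape[:2],bool);roi[145:312,220:322]=1
dark=roi&(hsv[...,2]<110)&(W[...,2]>22)
print("W z samples",W[230,340],W[255,275],W[270,348],W[235,270])
hi=roi&(W[...,2]>10)
# jig base outline: cells higher than 10
c=max(cv2.findContours(hi.astype(np.uint8),0,1)[0],key=cv2.contourArea)
r=cv2.minAreaRect(c);b=cv2.boxPoints(r);print("jig box px",b.round(1));print(cast(i,b,20).round(1))
y=roi&(hsv[...,1]>110)&(hsv[...,2]>170)
c=max(cv2.findContours(y.astype(np.uint8),0,1)[0],key=cv2.contourArea)
b=cv2.boxPoints(cv2.minAreaRect(c));print("blank px",b.round(1));print(cast(i,b,50).round(1))
big=cv2.resize(p[140:315,190:370],None,fx=3.4,fy=3.4,interpolation=cv2.INTER_CUBIC)
cv2.imwrite("pics/crop.png",big[...,::-1])
E
```

```text
W z samples [ 562.86619002 -147.72708034    0.62957737] [513.29450357 -14.9002183   38.93367212] [ 485.05905829 -156.77772213   29.97496659] [551.47805405  -4.51591281  56.65506486]
jig box px [[217.1 159.8]
 [291.3 146.4]
 [317.7 293.3]
 [243.5 306.6]]
[[701.4 100.2  20. ]
 [729.3 -48.3  20. ]
 [439.3 -99.1  20. ]
 [413.   45.4  20. ]]
blank px [[246.3 209.2]
 [287.4 202.1]
 [301.9 284.8]
 [260.8 292. ]]
[[600.6  40.9  50. ]
 [614.9 -38.1  50. ]
 [458.1 -65.2  50. ]
 [444.3  12.5  50. ]]
```

View pics/crop.png

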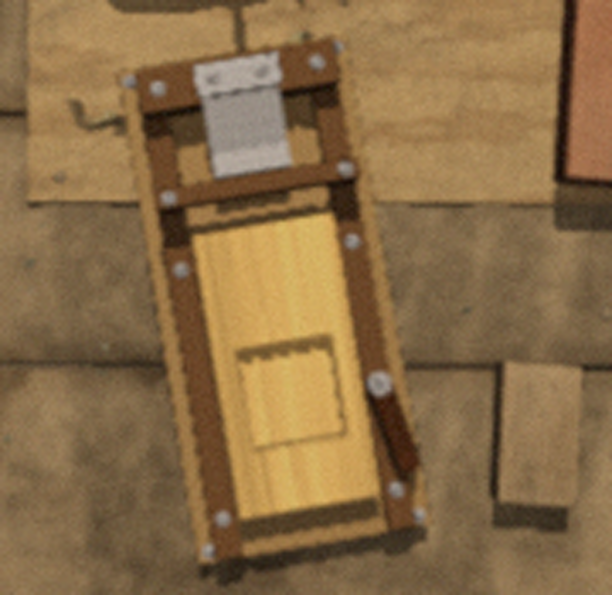

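Crop: pivot screw (379,383), button tip (410,470), bridge screws (169,198) and (346,168), base corner nails (129,80), (337,46), (419,513) and (209,551), pocket corners (238,350), (330,337), (346,435) and (254,450).

```bash
python3 - <<'E'
from h import *
i=imaging.camera_info("top");f=np.load("top0.npz");W=cloud(i,f["d"])
def C(pts,z): return cast(i,(np.array(pts,float)+.5)/3.4-.5+[190,140],z)
n=C([(129,80),(337,46),(419,513),(209,551)],20)
d=(n[0]+n[1]-n[2]-n[3])/2;e=(n[0]+n[3]-n[1]-n[2])/2
print("nails",n.round(1),np.linalg.norm(d),np.linalg.norm(e),np.arctan2(d[1],d[0]),np.arctan2(-e[0],e[1]))
br=C([(169,198),(346,168)],67);print("bridge",br.mean(0),np.linalg.norm(br[0]-br[1]),np.arctan2(-(br[0]-br[1])[0],(br[0]-br[1])[1]))
y=np.arctan2(d[1],d[0]);Rz=Rm([0,0,y])
o1=br.mean(0)-Rz@[54,0,67]
pv=C([(379,383)],48)[0]; o2=pv-Rz@[-67,-50,48]
print("yaw",y,"origins",o1,o2,n.mean(0)-[0,0,20])
o=(o1+o2)/2
J=lambda P:(P-o)@Rz
print("pivot,tip",J(pv),J(C([(410,470)],46)))
pk=C([(238,350),(330,337),(346,435),(254,450)],48);print("pocket",J(pk).round(1),J(pk).mean(0))
print("blank",J(C([(193,236),(333,212),(380,500),(237,518)],50)).round(1))
# depth cloud checks in jig frame
P=J(W[145:312,220:322].reshape(-1,3))
for nm,lo,hi,ax in(("bridge",60,75,0),):
    m=(P[:,2]>lo)&(P[:,2]<hi)&(abs(P[:,1])<40);print(nm,np.percentile(P[m],[2,50,98],axis=0))
m=(P[:,2]>27)&(P[:,2]<36)&(P[:,0]<30);
for s in(1,-1):
    q=P[m&(P[:,1]*s>0)&(abs(P[:,1])>44)];print("rail",s,np.percentile(q[:,1],[3,50,97]))
E
```

```text
nails [[694.6  79.2  20. ]
 [715.6 -43.3  20. ]
 [444.4 -89.7  20. ]
 [422.4  30.7  20. ]] 275.830483367009 123.30017259521178 0.1730268270828132 0.1750211567271655
bridge [629.68314592   4.71171209  67.        ] 99.99559184989721 0.1738164485992107
yaw 0.1730268270828132 origins [576.4894649   -4.58518517   0.        ] [576.3675784   -3.54819937   0.        ] [569.25467182  -5.80044151   0.        ]
pivot,tip [-66.97076704 -49.47875687  48.        ] [[-117.49314985  -58.19701594   46.        ]]
pocket [[-35.6  25.5  48. ]
 [-37.1 -26.8  48. ]
 [-92.3 -26.1  48. ]
 [-91.9  26.1  48. ]] [-64.21213491  -0.34155855  48.        ]
blank [[  31.9   39.8   50. ]
 [  32.1  -40.6   50. ]
 [-130.5  -38.4   50. ]
 [-126.9   41.8   50. ]]
bridge [[  9.95433449 -37.9329793   60.18379691]
 [ 52.59053971  -0.13713286  65.72214779]
 [ 59.74920904  38.75253747  68.83349428]]
rail 1 [44.52663851 51.52361129 58.31433708]
rail -1 [-58.18185399 -50.44569163 -44.30494814]
```

```bash
cat >> h.py <<'E'
O=np.array([576.4,-4.1,0]);YAW=0.1735;RJ=Rm([0,0,YAW])
def goto(jx,jy,z,yaw=YAW):
    """shift in present tool axes to bring the TCP to jig (jx,jy), world height z"""
    s=sense();A=Rm(s["ee_rot"]);T=O+RJ@[jx,jy,z];B=Rm([np.pi,0,yaw])
    print("TCP jig",(RJ.T@(s["ee_pos"]-O)).round(1),"d",(A.T@(T-s["ee_pos"])).round(1),"rv",R.from_matrix(A.T@B).as_rotvec().round(3),"F jig",(RJ.T@s["contact_force"]).round(1))
E
python3 -c "
from h import *
goto(-52,0,120)"
```

```text
TCP jig [-418.7 -451.3  238.5] d [ 470.8 -341.1  119.2] rv [-0.002  0.     0.261] F jig [-1.3 -0.1 -0.5]
```

The rows are not in the units I measure in: shifts go in shares of 250 mm and turns go in shares of 2 pi rad. I convert before sending: 157 mm / 250 = 0.628, -114 mm / 250 = -0.456.

Call:
drive_effector --steps "0.124 -0.092 0 0 0 0 | 0.252 -0.184 0 0 0 0 | 0.376 -0.272 0 0 0 0 | 0.5 -0.364 0 0 0 0 | 0.628 -0.456 0 0 0 0" --jaw 0 --grip_n 40

```text
time_s: 0.52
ee_pos: [336.7, -350.3, 238.9]
ee_rot: [-3.141, 0.0, 0.434]
contact_force: [1.6, 0.4, -0.4]
finger_gap: 25.5
grasp_force: 0.0
```

Call:
drive_effector --steps "0.124 -0.092 0 0 0 0 | 0.252 -0.184 0 0 0 0 | 0.376 -0.272 0 0 0 0 | 0.5 -0.364 0 0 0 0 | 0.628 -0.456 0 0 0 0"

```text
time_s: 0.93
ee_pos: [431.1, -180.6, 239.1]
ee_rot: [-3.141, 0.0, 0.435]
contact_force: [0.3, -0.8, -0.3]
finger_gap: -0.0
grasp_force: 0.0
```

Call:
drive_effector --steps "0.124 -0.092 0 0 0 0.0095 | 0.252 -0.184 0 0 0 0.0191 | 0.376 -0.272 0 0 0 0.0286 | 0.5 -0.364 0 0 0 0.0414 | 0.628 -0.456 0 -0.0003 0 0.0415"

```text
time_s: 1.35
ee_pos: [525.4, -11.1, 239.0]
ee_rot: [3.14, 0.001, 0.171]
contact_force: [0.1, -0.0, 0.4]
finger_gap: -0.2
grasp_force: 0.0
```

Call:
drive_effector --steps "0 0 0 0 0 0 | 0 0 0 0 0 0"

```text
time_s: 1.52
ee_pos: [525.7, -11.0, 238.7]
ee_rot: [3.14, 0.001, 0.178]
contact_force: [-0.6, 0.3, -1.1]
finger_gap: -0.1
grasp_force: 0.0
```

```bash
python3 -c "
from h import *
goto(-52,0,80)"
```

```text
TCP jig [-51.1   2.  238.7] d [ -0.8   1.7 158.7] rv [0.002 0.001 0.005] F jig [-0.6  0.4 -1.1]
```

In the tool's units: 171 mm / 250 = 0.684, 164 mm / 250 = 0.656, 0.004 rad / 6.2832 = 0.0006.

Call:
drive_effector --steps "-0.004 0.008 0.164 0 0 0.0006 | -0.004 0.008 0.328 0 0 0.0006 | -0.004 0.008 0.492 0 0 0.0006 | -0.004 0.008 0.656 0 0 0.0006 | -0.004 0.008 0.684 0 0 0.0006"

```text
time_s: 1.93
ee_pos: [518.7, -16.3, 62.6]
ee_rot: [-3.141, 0.012, 0.168]
contact_force: [-1.3, 0.2, 0.2]
finger_gap: 0.0
grasp_force: 0.0
```

Call:
drive_effector --steps "0 0 0 0 0 0 | 0 0 0 0 0 0"

```text
time_s: 2.1
ee_pos: [525.0, -16.4, 69.1]
ee_rot: [3.139, -0.0, 0.169]
contact_force: [0.1, -0.1, 0.3]
finger_gap: -0.1
grasp_force: 0.0
```

```bash
python3 - <<'E'
from h import *
goto(-52,0,48)
a,_=imaging.snapshot("side");b,_=imaging.snapshot("wrist")
a=cv2.resize(a[130:310,130:340],(400,343));b=cv2.resize(b,(400,300))
c=np.zeros((343,800,3),np.uint8);c[:,:400]=a;c[:300,400:]=b
cv2.imwrite("pics/p1.png",c[...,::-1])
E
```

```text
TCP jig [-52.7  -3.2  69.1] d [ 0.7 -3.2 21.1] rv [ 0.002 -0.    -0.005] F jig [ 0.1 -0.2  0.3]
```

View pics/p1.png

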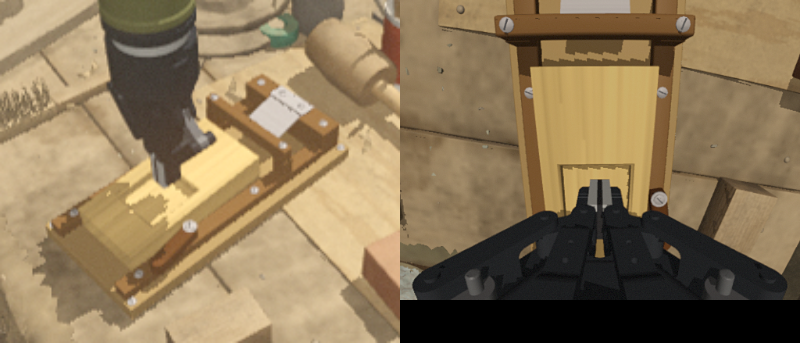

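Fingers stand over the pocket, centred (fingertips at (600,190), pocket (564-635,165) in the wrist half); the front wall is ahead. Descend.

In the tool's units: 20 mm / 250 = 0.08, 18 mm / 250 = 0.072.

Call:
drive_effector --steps "0.004 -0.012 0.032 0 0 0 | 0.004 -0.012 0.064 0 0 0 | 0.004 -0.012 0.064 0 0 0 | 0.004 -0.012 0.072 0 0 0 | 0.004 -0.012 0.08 0 0 0"

```text
time_s: 2.62
ee_pos: [525.4, -12.2, 48.4]
ee_rot: [3.139, -0.001, 0.17]
contact_force: [0.4, 1.5, 4.8]
finger_gap: -0.4
grasp_force: 2.4
```

Call:
drive_effector --steps "0 0 0.004 0 0 0 | 0 0 0.008 0 0 0 | 0 0 0.012 0 0 0 | 0 0 0.012 0 0 0"

```text
time_s: 2.95
ee_pos: [526.2, -12.2, 45.9]
ee_rot: [3.139, -0.002, 0.17]
contact_force: [-0.9, 0.1, 6.5]
finger_gap: -0.0
grasp_force: 3.0
```

```bash
python3 -c "
from h import *
goto(-52,0,42)"
```

```text
TCP jig [-50.8   0.7  45.9] d [-1.2  0.7  3.9] rv [ 0.002 -0.002 -0.004] F jig [-0.9  0.3  6.5]
```

In the tool's units: 3 mm / 250 = 0.012, 2 mm / 250 = 0.008.

Call:
drive_effector --steps "0 0 0.004 0 0 0 | 0 0 0.008 0 0 0 | 0 0 0.012 0 0 0 | 0 0 0.012 0 0 0"

```text
time_s: 3.28
ee_pos: [526.8, -12.2, 43.3]
ee_rot: [3.139, -0.003, 0.17]
contact_force: [-0.1, 1.0, 8.1]
finger_gap: 0.0
grasp_force: 3.8
```

Call:
drive_effector --steps "0 0 0.004 0 0 0 | 0 0 0.008 0 0 0 | 0 0 0.008 0 0 0"

```text
time_s: 3.53
ee_pos: [527.0, -12.1, 42.0]
ee_rot: [3.139, -0.004, 0.17]
contact_force: [-0.5, 1.2, 12.0]
finger_gap: 0.4
grasp_force: 6.3
```

```bash
python3 -c "
from h import *
goto(-52,0,42)"
```

```text
TCP jig [-50.    0.6  42. ] d [-2.   0.6  0. ] rv [ 0.002 -0.004 -0.004] F jig [-0.3  1.3 12. ]
```

Flat at 12 N. Slide it forward.

In the tool's units: 15 mm / 250 = 0.06, 12 mm / 250 = 0.048.

Call:
drive_effector --steps "0.012 0 0.002 0 0 0 | 0.024 0 0.002 0 0 0 | 0.036 0 0.002 0 0 0 | 0.048 0 0.002 0 0 0 | 0.06 0 0.002 0 0 0"

```text
time_s: 3.95
ee_pos: [537.8, -10.1, 42.0]
ee_rot: [3.139, 0.003, 0.17]
contact_force: [-9.2, -1.6, 23.4]
finger_gap: -0.2
grasp_force: 11.8
```

```bash
python3 -c "
from h import *
goto(26,0,42)"
```

```text
TCP jig [-39.    0.7  42. ] d [65.   0.5 -0.2] rv [ 0.002  0.003 -0.003] F jig [-9.3  0.  23.4]
```

In the tool's units: 15 mm / 250 = 0.06, 12 mm / 250 = 0.048.

Call:
drive_effector --steps "0.012 0 -0.002 0 0 0 | 0.024 0 -0.0028 0 0 0 | 0.036 0 -0.0028 0 0 0 | 0.048 0 -0.0028 0 0 0 | 0.06 0 -0.0028 0 0 0"

```text
time_s: 4.37
ee_pos: [553.2, -7.5, 42.0]
ee_rot: [3.139, 0.002, 0.17]
contact_force: [-6.1, -0.9, 17.1]
finger_gap: -0.1
grasp_force: 8.1
```

```bash
python3 - <<'E'
from h import *
goto(26,0,42)
b,_=imaging.snapshot("wrist");cv2.imwrite("pics/p2.png",b[...,::-1])
E
```

```text
TCP jig [-23.4   0.6  42. ] d [49.4  0.5 -0.1] rv [ 0.002  0.002 -0.003] F jig [-6.2  0.2 17.1]
```

View pics/p2.png

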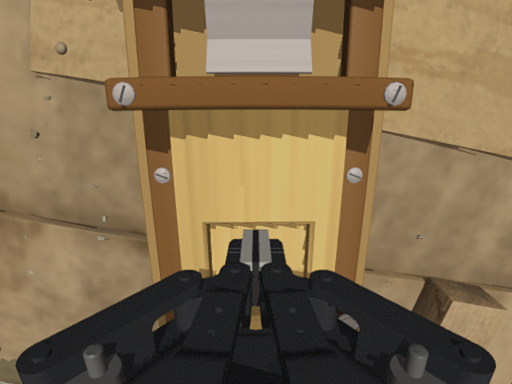

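Nose is under the bridge (bar at rows 77-108, blank visible right up to it), pocket front wall at row 222 just ahead of the fingertips. Continue.

In the tool's units: 15 mm / 250 = 0.06, 12 mm / 250 = 0.048.

Call:
drive_effector --steps "0.012 0 -0.0008 0 0 0 | 0.024 0 -0.0008 0 0 0 | 0.036 0 -0.0008 0 0 0 | 0.048 0 -0.0008 0 0 0 | 0.06 0 -0.0008 0 0 0"

```text
time_s: 4.83
ee_pos: [565.9, -5.2, 42.0]
ee_rot: [3.14, 0.006, 0.171]
contact_force: [-8.4, -0.4, 16.5]
finger_gap: 0.2
grasp_force: 8.5
```

```bash
python3 -c "
from h import *
goto(26,0,42)"
```

```text
TCP jig [-10.5   0.7  42. ] d [36.5  0.6 -0.2] rv [ 0.002  0.006 -0.003] F jig [-8.4  1.  16.5]
```

Call:
drive_effector --steps "0.012 0 0 0 0 0 | 0.024 0 0 0 0 0 | 0.036 0 0 0 0 0 | 0.048 0 0 0 0 0 | 0.06 0 0 0 0 0"

```text
time_s: 5.25
ee_pos: [570.9, -3.7, 42.0]
ee_rot: [3.141, 0.024, 0.172]
contact_force: [-30.7, -8.3, 39.7]
finger_gap: -0.2
grasp_force: 27.2
```

```bash
python3 -c "
from h import *
goto(26,0,42)"
```

```text
TCP jig [-5.4  1.3 42. ] d [31.3  1.3 -0.8] rv [ 0.     0.024 -0.002] F jig [-31.7  -2.8  39.7]
```

In the tool's units: -1.2 mm / 250 = -0.0048, -0.8 mm / 250 = -0.0032.

Call:
drive_effector --steps "0 0 -0.0032 0 0 0 | 0 0 -0.0048 0 0 0 | 0 0 -0.0048 0 0 0"

```text
time_s: 5.5
ee_pos: [571.4, -3.6, 42.0]
ee_rot: [3.141, 0.023, 0.171]
contact_force: [-23.3, -5.9, 26.9]
finger_gap: -0.1
grasp_force: 21.3
```

```bash
python3 - <<'E'
from h import *
goto(26,0,42)
b,_=imaging.snapshot("wrist");a,_=imaging.snapshot("side")
a=cv2.resize(a[150:270,180:320],(400,343),interpolation=cv2.INTER_CUBIC);b=cv2.resize(b,(400,300))
c=np.zeros((343,800,3),np.uint8);c[:,:400]=a;c[:300,400:]=b
cv2.imwrite("pics/p3.png",c[...,::-1])
E
```

```text
TCP jig [-4.8  1.4 42. ] d [30.8  1.3 -0.7] rv [ 0.     0.023 -0.002] F jig [-23.9  -1.8  26.9]
```

View pics/p3.png

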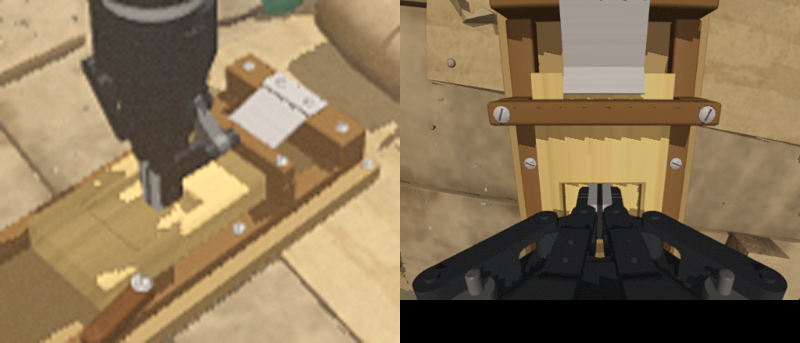

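The nose (row 73) has gone under the lip and meets the leaf's bend (row 67), so this is the drag spring's resistance. Push on.

In the tool's units: 8 mm / 250 = 0.032, 6 mm / 250 = 0.024.

Call:
drive_effector --steps "0.008 0 -0.0008 0 0 0 | 0.016 0 -0.0016 0 0 0 | 0.024 0 -0.0024 0 0 0 | 0.032 0 -0.0032 0 0 0 | 0.032 0 -0.0032 0 0 0"

```text
time_s: 6.02
ee_pos: [573.8, -2.6, 42.1]
ee_rot: [-3.141, 0.034, 0.172]
contact_force: [-31.5, -8.7, 32.4]
finger_gap: 0.0
grasp_force: 25.3
```

```bash
python3 -c "
from h import *
goto(26,0,42)"
```

```text
TCP jig [-2.3  1.9 42.1] d [28.3  1.8 -0.9] rv [-0.001  0.034 -0.002] F jig [-32.6  -3.1  32.4]
```

In the tool's units: 8 mm / 250 = 0.032, -1.5 mm / 250 = -0.006.

Call:
drive_effector --steps "0.004 0.004 -0.004 0 0 0 | 0.012 0.004 -0.006 0 0 0 | 0.02 0.004 -0.0068 0 0 0 | 0.028 0.004 -0.008 0 0 0 | 0.032 0.004 -0.008 0 0 0"

```text
time_s: 6.43
ee_pos: [574.3, -2.5, 42.2]
ee_rot: [-3.138, 0.049, 0.172]
contact_force: [-43.1, -10.3, 33.5]
finger_gap: 0.5
grasp_force: 29.8
```

```bash
python3 -c "
from h import *
goto(26,0,42)"
```

```text
TCP jig [-1.7  2.  42.2] d [27.7  1.9 -1.2] rv [-0.003  0.049 -0.001] F jig [-44.2  -2.7  33.5]
```

In the tool's units: -10 mm / 250 = -0.04, -6 mm / 250 = -0.024.

Call:
drive_effector --steps "-0.024 0 -0.002 0 0 0 | -0.04 0 -0.002 0 0 0 | -0.04 0 -0.002 0 0 0"

```text
time_s: 6.68
ee_pos: [579.8, -2.4, 43.1]
ee_rot: [-3.14, 0.018, 0.17]
contact_force: [-10.7, -0.3, 1.3]
finger_gap: 0.1
grasp_force: 7.2
```

```bash
python3 - <<'E'
from h import *
goto(26,0,42)
s=sense();i=imaging.camera_info("wrist");p,d=imaging.snapshot("wrist")
np.savez("w4.npz",p=p,d=d)
W=cloud(i,d);T=(W-s["ee_pos"])@Rm(s["ee_rot"]);J=(W-O)@RJ
hsv=cv2.cvtColor(p,cv2.COLOR_RGB2HSV);g=(d>0)&(hsv[...,2]<75)&(abs(T[...,0])<45)&(T[...,2]<0)&(J[...,2]>60)
for lo in range(-90,10,10):
    m=g&(T[...,2]>=lo)&(T[...,2]<lo+10)
    if m.sum()>20: print("tool z",lo,"x max",np.percentile(T[m][:,0],99).round(1),"y",np.percentile(T[m][:,1],[1,99]).round(1),m.sum())
ye=(d>0)&(hsv[...,1]>100)&(hsv[...,2]>150)&(J[...,2]>40)&(J[...,2]<55)&(abs(J[...,1])<40)
print("blank top x,z:",np.percentile(J[ye],[1,50,99],axis=0).round(1))
for x in range(-20,86,8):
    m=ye&(abs(J[...,0]-x)<4); 
    if m.sum()>10: print(x,np.median(J[m][:,2]).round(1),m.sum(),end="; ")
pf=(d>0)&(abs(J[...,2]-34)<3)&(abs(J[...,1])<22)&(hsv[...,1]>80)
print("\npocket floor x",np.percentile(J[pf][:,0],[1,50,99]))
for x in range(54,116,4):
    m=(d>0)&(abs(J[...,0]-x)<2)&(abs(J[...,1])<18)
    if m.sum()>10: print("leaf",x,np.median(J[m][:,2]).round(1),end="; ")
E
```

```text
TCP jig [ 3.6  1.1 43.1] d [22.4  1.   0.7] rv [-0.001  0.018 -0.004] F jig [-10.6   1.6   1.3]
tool z -90 x max 20.1 y [-59.3  59. ] 10072
tool z -80 x max 17.7 y [-57.2  56.7] 10024
tool z -70 x max 17.6 y [-50.4  50.1] 7690
tool z -60 x max 17.0 y [-42.7  42.7] 4255
tool z -50 x max 13.8 y [-36.   35.4] 4331
tool z -40 x max 13.7 y [-24.5  23.7] 1118
tool z -30 x max 45.0 y [-34.9  43.8] 278
tool z -20 x max 11.5 y [-13.3  12.6] 109
blank top x,z: [[ -3.4 -39.5  45.9]
 [ 30.    0.4  47.7]
 [ 82.   39.3  49.2]]
-4 47.9 425; 4 48.0 760; 12 47.9 847; 20 47.9 2317; 28 47.8 2528; 36 47.7 1612; 60 47.3 723; 68 47.2 1300; 76 47.2 1423; 84 47.1 498; 
pocket floor x [-40.82592855   2.41934887   9.45600753]
leaf 54 68.1; leaf 58 67.9; leaf 62 56.5; leaf 66 55.2; leaf 70 52.6; leaf 74 50.1; leaf 78 48.8; leaf 82 49.5; leaf 86 50.1; leaf 90 50.9; leaf 94 51.7; leaf 98 52.4; leaf 102 53.2; leaf 106 53.9; leaf 110 55.6; leaf 114 56.6;
```

Easing the over-press let it slip on: it lies flat with the nose at about jig x=86, under the leaf. Continue with a lighter press.

In the tool's units: 10 mm / 250 = 0.04, 9 mm / 250 = 0.036.

Call:
drive_effector --steps "0.012 0.004 0.002 0 0 0 | 0.024 0.004 0.002 0 0 0 | 0.036 0.004 0.0012 0 0 0 | 0.04 0.004 0 0 0 0 | 0.04 0.004 0 0 0 0"

```text
time_s: 7.15
ee_pos: [592.6, -1.5, 42.8]
ee_rot: [-3.141, 0.015, 0.17]
contact_force: [-10.4, -1.2, 0.2]
finger_gap: -0.1
grasp_force: 6.3
```

```bash
python3 -c "
from h import *
goto(26,0,42)"
```

```text
TCP jig [16.4 -0.2 42.8] d [ 9.6 -0.3  0.7] rv [-0.001  0.015 -0.003] F jig [-10.4   0.6   0.2]
```

In the tool's units: 12 mm / 250 = 0.048, 9 mm / 250 = 0.036.

Call:
drive_effector --steps "0.012 0 0.002 0 0 0 | 0.024 0 0.0028 0 0 0 | 0.036 0 0.0028 0 0 0 | 0.048 0 0.0028 0 0 0 | 0.048 0 0.002 0 0 0"

```text
time_s: 7.57
ee_pos: [602.6, 0.2, 42.2]
ee_rot: [-3.141, 0.019, 0.171]
contact_force: [-13.3, -2.5, 3.1]
finger_gap: 0.1
grasp_force: 7.9
```

```bash
python3 -c "
from h import *
goto(26,0,42)"
```

```text
TCP jig [26.6 -0.3 42.2] d [-0.6 -0.3  0.2] rv [-0.001  0.019 -0.003] F jig [-13.5  -0.1   3.1]
```

Near the stop; push until the force rises.

In the tool's units: 5 mm / 250 = 0.02, 4 mm / 250 = 0.016.

Call:
drive_effector --steps "0.008 0 0 0 0 0 | 0.016 0 0 0 0 0 | 0.02 0 0 0 0 0 | 0.02 0 0 0 0 0"

```text
time_s: 7.9
ee_pos: [602.7, 0.3, 42.2]
ee_rot: [-3.141, 0.028, 0.171]
contact_force: [-21.7, -5.2, 11.5]
finger_gap: -0.2
grasp_force: 13.7
```

```bash
python3 -c "
from h import *
goto(26,0,42)"
```

```text
TCP jig [26.7 -0.2 42.2] d [-0.7 -0.2  0.2] rv [-0.001  0.028 -0.002] F jig [-22.3  -1.3  11.5]
```

Call:
drive_effector --steps "0.008 0 -0.0012 0 0 0 | 0.016 0 -0.002 0 0 0 | 0.024 0 -0.002 0 0 0 | 0.024 0 -0.002 0 0 0"

```text
time_s: 8.23
ee_pos: [602.8, 0.3, 42.3]
ee_rot: [-3.14, 0.039, 0.172]
contact_force: [-32.1, -8.8, 19.6]
finger_gap: -0.3
grasp_force: 19.4
```

```bash
python3 -c "
from h import *
goto(26,0,42)"
```

```text
TCP jig [26.8 -0.2 42.3] d [-0.8 -0.2  0.3] rv [-0.001  0.039 -0.002] F jig [-33.2  -3.1  19.6]
```

Stopped at jig 26.8 with the force rising (expected 26): home. Ease off, withdraw, look.

In the tool's units: -20 mm / 250 = -0.08, -14 mm / 250 = -0.056.

Call:
drive_effector --steps "-0.024 0 -0.002 0 0 0 | -0.044 0 -0.006 0 0 0 | -0.056 0 -0.012 0 0 0 | -0.056 0 -0.032 0 0 0 | -0.056 0 -0.08 0 0 0"

```text
time_s: 8.65
ee_pos: [605.4, 0.1, 62.8]
ee_rot: [3.141, 0.008, 0.17]
contact_force: [-0.6, 0.2, 0.4]
finger_gap: -0.1
grasp_force: 0.0
```

Call:
drive_effector --steps "0 0 -0.164 0 0 0 | 0 0 -0.328 0 0 0 | -0.16 0 -0.36 0 0 0 | -0.32 0 -0.36 0 0 0 | -0.32 0 -0.36 0 0 0"

```text
time_s: 9.07
ee_pos: [519.5, -13.1, 154.3]
ee_rot: [-3.141, 0.012, 0.17]
contact_force: [-2.0, 0.1, -1.7]
finger_gap: -0.0
grasp_force: 0.0
```

```bash
python3 - <<'E'
from h import *
goto(-110,-75,140)
i=imaging.camera_info("wrist");p,d=imaging.snapshot("wrist")
W=cloud(i,d);J=(W-O)@RJ
hsv=cv2.cvtColor(p,cv2.COLOR_RGB2HSV)
ye=(d>0)&(hsv[...,1]>100)&(hsv[...,2]>150)&(J[...,2]>40)&(J[...,2]<60)&(abs(J[...,1])<40)
print("blank top",np.percentile(J[ye],[.5,50,99.5],axis=0).round(1))
for x in range(-50,106,12):
    m=ye&(abs(J[...,0]-x)<4)
    if m.sum()>10: print(x,np.median(J[m][:,2]).round(1),m.sum(),end="; ")
t,_=imaging.snapshot("top");t=cv2.resize(t[140:315,190:370],(400,389),interpolation=cv2.INTER_CUBIC)
c=np.zeros((389,800,3),np.uint8);c[:,:400]=t;c[:300,400:]=cv2.resize(p,(400,300));cv2.imwrite("pics/p5.png",c[...,::-1])
E
```

```text
TCP jig [-57.6   1.  154.3] d [-51.9  76.2  14.9] rv [-0.001  0.012 -0.004] F jig [-1.9  0.4 -1.7]
blank top [[-54.1 -39.8  43.5]
 [-14.5  -0.3  47.7]
 [ 93.1  38.2  49.5]]
-50 48.0 784; -38 47.9 817; -26 47.8 853; -14 47.6 304; -2 47.6 310; 10 47.5 334; 22 47.7 327; 34 47.5 319; 46 47.7 37; 70 47.3 467; 82 47.3 494; 94 47.2 239;
```

View pics/p5.png

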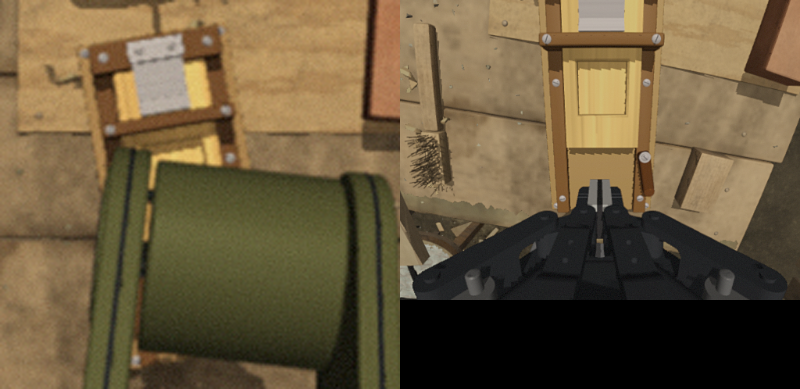

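Blank is home and flat: tail edge at jig x≈-54, top at 47.6 all along, nose seen against the stop (top half, rows 70-115). Button is along the rail, from (644,158) to (648,195) in the wrist half. Go to its outer side.

In the tool's units: 91 mm / 250 = 0.364, 60 mm / 250 = 0.24, -0.01 rad / 6.2832 = -0.0016.

Call:
drive_effector --steps "-0.06 0.12 0 0 0 0 | -0.12 0.24 0 0 0 0 | -0.18 0.364 0 0 0 0 | -0.18 0.364 0 0 -0.0016 0 | -0.18 0.364 0 0 -0.0016 0"

```text
time_s: 9.58
ee_pos: [503.3, -112.5, 155.6]
ee_rot: [3.139, 0.008, 0.166]
contact_force: [0.1, 0.3, -0.1]
finger_gap: -0.1
grasp_force: 0.0
```

```bash
python3 -c "
from h import *
goto(-103,-90,44)"
```

```text
TCP jig [-90.7 -94.2 155.6] d [-11.5  -4.4 111.7] rv [ 0.003  0.008 -0.007] F jig [ 0.1  0.3 -0.1]
```

In the tool's units: 95 mm / 250 = 0.38, 70 mm / 250 = 0.28, 0.008 rad / 6.2832 = 0.0013.

Call:
drive_effector --steps "-0.048 -0.016 0.14 0 0.0013 -0.001 | -0.048 -0.016 0.28 0 0.0013 -0.001 | -0.048 -0.016 0.38 0 0.0013 -0.001 | -0.048 -0.016 0.38 0 0.0013 -0.001 | -0.048 -0.016 0.38 0 0.0013 -0.001"

```text
time_s: 10.0
ee_pos: [488.3, -108.0, 59.5]
ee_rot: [3.141, 0.004, 0.177]
contact_force: [0.2, -0.8, 1.0]
finger_gap: -0.1
grasp_force: 0.0
```

```bash
python3 - <<'E'
from h import *
goto(-103,-90,44)
a,_=imaging.snapshot("side");b,_=imaging.snapshot("wrist")
a=cv2.resize(a[170:320,140:315],(400,343),interpolation=cv2.INTER_CUBIC);b=cv2.resize(b,(400,300))
c=np.zeros((343,800,3),np.uint8);c[:,:400]=a;c[:300,400:]=b
cv2.imwrite("pics/p6.png",c[...,::-1])
E
```

```text
TCP jig [-104.7  -87.1   59.5] d [ 1.7  2.9 15.5] rv [0.    0.004 0.003] F jig [ 0.  -0.8  1. ]
```

View pics/p6.png

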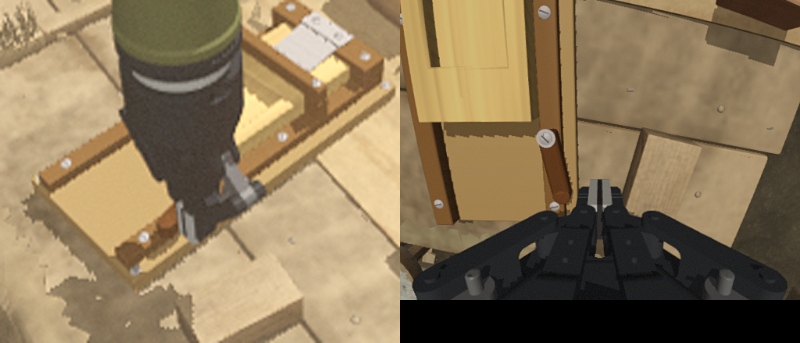

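The fingertips (600,185) stand just outside the button (546,138 to 562,203), clear of the block (665,175). Lower to mid-height and sweep in.

In the tool's units: 15 mm / 250 = 0.06, 8 mm / 250 = 0.032.

Call:
drive_effector --steps "0.008 0.012 0.032 0 0 0 | 0.008 0.012 0.06 0 0 0 | 0.008 0.012 0.06 0 0 0 | 0.008 0.012 0.06 0 0 0"

```text
time_s: 10.43
ee_pos: [490.5, -111.6, 45.5]
ee_rot: [3.14, 0.002, 0.176]
contact_force: [0.9, 0.7, 0.9]
finger_gap: 0.2
grasp_force: 0.0
```

Call:
drive_effector --steps "-0.012 -0.04 0 0 0 0 | -0.02 -0.076 0 0 0 0 | -0.028 -0.112 0 0 0 0 | -0.028 -0.144 0 0 0 0 | -0.028 -0.144 0 0 0 0"

```text
time_s: 10.85
ee_pos: [476.2, -75.5, 45.6]
ee_rot: [3.141, 0.003, 0.177]
contact_force: [-0.4, 0.4, -1.0]
finger_gap: 0.0
grasp_force: 0.0
```

```bash
python3 -c "
from h import *
goto(-108,-36,44)"
```

```text
TCP jig [-111.   -53.    45.6] d [  3.1 -17.    1.6] rv [0.001 0.003 0.004] F jig [-0.4  0.4 -1. ]
```

In the tool's units: -31 mm / 250 = -0.124, -24 mm / 250 = -0.096.

Call:
drive_effector --steps "0.004 -0.036 0.004 0 0 0 | 0.012 -0.068 0.004 0 0 0 | 0.032 -0.096 0.004 0 0 0 | 0.048 -0.124 0.004 0 0 0 | 0.048 -0.124 0.004 0 0 0"

```text
time_s: 11.27
ee_pos: [484.4, -43.2, 44.3]
ee_rot: [3.14, 0.002, 0.177]
contact_force: [-0.1, -0.4, 0.4]
finger_gap: -0.5
grasp_force: 0.0
```

Call:
drive_effector --steps "0.02 -0.016 0 0 0 0 | 0.04 -0.032 0 0 0 0 | 0.052 -0.04 0 0 0 0 | 0.052 -0.04 0 0 0 0"

```text
time_s: 11.6
ee_pos: [495.3, -32.2, 44.2]
ee_rot: [3.14, 0.002, 0.176]
contact_force: [-0.7, 0.1, -0.0]
finger_gap: -0.1
grasp_force: 0.0
```

```bash
python3 - <<'E'
from h import *
goto(-84,-12,44)
b,_=imaging.snapshot("wrist");cv2.imwrite("pics/p7.png",b[...,::-1])
E
```

```text
TCP jig [-84.7 -13.7  44.2] d [ 0.7 -1.7  0.2] rv [0.002 0.002 0.003] F jig [-0.6  0.2 -0. ]
```

View pics/p7.png

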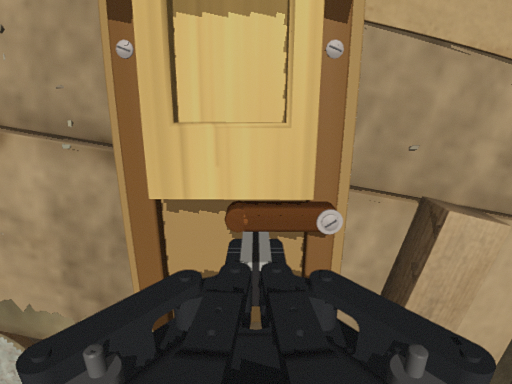

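The bar, (235,216) to (329,222), is essentially across behind the tail edge (row 198). Push gently against its limit.

In the tool's units: 3 mm / 250 = 0.012, 2 mm / 250 = 0.008.

Call:
drive_effector --steps "0.004 0 0 0 0 0 | 0.008 0 0 0 0 0 | 0.012 0 0 0 0 0 | 0.012 0 0 0 0 0"

```text
time_s: 11.98
ee_pos: [495.7, -32.3, 44.1]
ee_rot: [3.14, 0.006, 0.176]
contact_force: [-4.4, -1.3, 2.9]
finger_gap: -0.1
grasp_force: 2.5
```

```bash
python3 -c "
from h import *
goto(-84,-12,44)"
```

```text
TCP jig [-84.4 -13.8  44.1] d [ 0.4 -1.8  0.1] rv [0.001 0.006 0.002] F jig [-4.5 -0.6  2.9]
```

At its limit (4.5 N with no motion). Back off, rise, check.

In the tool's units: -95 mm / 250 = -0.38, -55 mm / 250 = -0.22.

Call:
drive_effector --steps "-0.032 0 0 0 0 0 | -0.08 0 0 0 0 0 | -0.1 0 -0.08 0 0 0 | -0.1 0 -0.22 0 0 0 | -0.1 0 -0.38 0 0 0"

```text
time_s: 12.4
ee_pos: [470.2, -36.1, 138.5]
ee_rot: [-3.141, 0.007, 0.175]
contact_force: [0.6, -0.6, -0.6]
finger_gap: 0.0
grasp_force: 0.0
```

Call:
drive_effector --steps "-0.12 0.1 -0.04 0 0 0 | -0.12 0.24 -0.16 0 0 0 | -0.12 0.38 -0.28 0 0 0 | -0.12 0.52 -0.32 0 0 0 | -0.12 0.66 -0.32 0 0 0"

```text
time_s: 12.82
ee_pos: [474.2, -206.2, 223.9]
ee_rot: [3.134, -0.006, 0.176]
contact_force: [1.4, -0.2, -0.1]
finger_gap: 0.2
grasp_force: 0.0
```

Call:
drive_effector --steps "0 0.14 0 0 0 0 | 0 0.28 0 0 0 0 | 0 0.42 0 0 0 0 | 0 0.56 0 0 0 0 | 0 0.56 0 0 0 0"

```text
time_s: 13.23
ee_pos: [498.2, -348.7, 219.8]
ee_rot: [3.134, -0.0, 0.172]
contact_force: [0.1, -1.0, 0.2]
finger_gap: 0.2
grasp_force: 0.0
```

```bash
python3 - <<'E'
from h import *
goto(0,0,100)
i=imaging.camera_info("top");p,d=imaging.snapshot("top");J=(cloud(i,d)-O)@RJ
hsv=cv2.cvtColor(p,cv2.COLOR_RGB2HSV)
ye=(hsv[...,1]>110)&(hsv[...,2]>170)&(J[...,2]>40)&(J[...,2]<56)&(abs(J[...,1])<38)
print("blank",np.percentile(J[ye],[1,50,99],axis=0).round(1))
t=cv2.resize(p[80:320,140:410],(800,600)[::1] if 0 else (675,600),interpolation=cv2.INTER_CUBIC);cv2.imwrite("pics/p8.png",t[...,::-1])
E
```

```text
TCP jig [-136.5 -325.9  219.8] d [ 135.9 -327.1  117.3] rv [ 0.008 -0.    -0.002] F jig [-0.1 -1.   0.2]
blank [[-54.2 -37.5  42. ]
 [-21.2   3.4  45.8]
 [100.5  37.6  49.6]]
```

View pics/p8.png

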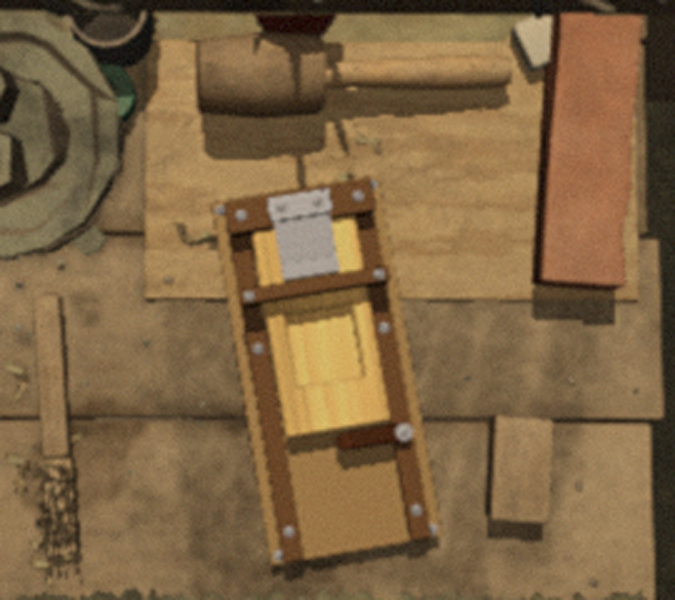

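The blank lies against the stop (nose edge about row 222-235), and the button (340,440)-(403,432) is square behind the tail. Block, brush and mallet are unmoved, and the arm is clear.

Call:
drive_effector --steps "0 0 0 0 0 0 | 0 0 0 0 0 0 | 0 0 0 0 0 0"

```text
time_s: 13.53
ee_pos: [496.6, -340.1, 219.9]
ee_rot: [3.141, 0.002, 0.177]
contact_force: [0.2, 0.0, 0.4]
finger_gap: -0.1
grasp_force: 0.0
```

```bash
python3 -c "
from rig import ticket
print(ticket.close_job())"
```

```text
the job is handed in; nothing more can be done
None
```

I handed in the job at 13.5 s: the blank is flat and home against the end stop, the turn-button is square across behind its tail, the arm is clear of the jig, and the block, brush and mallet look unmoved in the final top view; the hand-in returned no verdict.

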